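Turn a lens cell over with a hinged flipper plate

ROBOT

A 6-joint arm with a two-finger parallel gripper is mounted at the origin on the work surface; the furniture and walls round the work are solid. World frame = base frame: x ahead of the robot, y to its left, z up, the work surface at z = 0. Lengths are in m, angles in degrees, forces in N, time in s.
With the tool pointing down it reaches from about 0.375 to 0.975 m from the base axis. Payload 3.8 kg.
Tool frame: the origin (TCP) lies midway between the tips of the shut fingers; the grasp point (between the pads) lies 19 mm behind it; z points along the fingers, y is the line along which they close (so a half turn about z gives the same grasp; the last joint's range is limited). The gripper opens to 88 mm and grips with 3 to 60 N. Pads are 18 mm wide; open, the fingers measure 123 mm over their backs; the gripper's body (75 mm by 187 mm) begins 45 mm behind the grasp point.
Start: joints at [66.068, 15.12, 91.902, -0, 72.978, -2.114], TCP at [0.251, 0.627, 0.239] pointing down, gripper open.
Joint ranges: [-150.88, 150.88], [-54.13, 125.18], [17.81, 147.31], [-75.09, 255.09], [0, 152.58], [-146.25, 146.25]. Speed limits (degrees/s): [147.25, 147.25, 180, 180, 180, 180].

INTERFACE

Orientations are given as a 3x3 rotation matrix whose columns are the frame's x, y, z axes.
In Python, from rig import manip gives the robot as it stands.
- The arm moves only by the shell command python3 -m inch 'ROWS' [FORCE]. ROWS is JSON, a list of rows, each a list of 3 entries, a list of its own where there are three numbers: the finger opening in m, from 0 to 0.0881, then the shift along the tool's x, y, z in m, then the turn about the tool's z in degrees. A call has 1 to 10 rows; each row is the pose to reach, as a shift and turn from the pose commanded when the call began, along the tool's axes at that moment; what a row does not reach only later rows make up. A row lasts 1/10 s, in which the tool goes at most 50 mm and 8.59 degrees, less where a joint would pass 70% of its speed; a pose out of reach is approached as far as the arm can. A call with a gripper value outside its range is refused whole. The fingers move at their own pace and stop on an object; FORCE is the grip in N (left out, the last holds). Time passes only in rows, so rows that repeat a pose let the fingers close. It gives the time, the measured TCP pose, the force, the opening and the grip force at its end, in the units of the state.
- manip.sense(): the state, without advancing time (a new reading comes with each control period).
- manip.snapshot(name): name is "scene" or "top"; returns a dict with "img" (400x640x3 uint8, red, green, blue), "z_map" (400x640 float32, m along the optical axis (not along the pixel's ray), 0 where there is no reading), "intrinsics" (3x3 intrinsics, pixels), "k1" (the pictures are not rectified: a ray, as slopes to the right and down, at radius r is drawn at 1 + k1 r^2 times it, then the intrinsics apply), "world_from_camera" (4x4, takes a point from camera to world coordinates). Camera axes: x right, y up, looking along -z (the intrinsics and any distortion apply to the point x, -y, -z); pixel columns grow to the right and rows downward; lengths in m; the calibration is good to about 2 mm. A picture is of the moment at which its call begins.
- manip.job_done(): hands the job in; it is judged then, once.
The state is a dict: "time_s": time; "joints": joint angles; "dq": joint speeds; "tau": joint torques, N m; "position": TCP position; "tool_rot": TCP orientation; "ft_force": force on the tool from outside, world axes, zero at the start; "torque": the same for the moment, N m; "finger_gap": finger opening in m; "finger_force": force on a finger pad.
Only numpy, scipy, OpenCV 4.12 (cv2) and the standard library are available. Lean on these libraries where they do the work, as an engineer would, in place of code of your own. Each camera call takes 0.05 s, during which the arm holds its last target. There are 200 camera calls.

TASK

Take the black lens cell off the sloping white rest and lay it flat in the pocket of the grey flipper plate, lens up, and let go of it. Then swing the flipper all the way over by its red handle bar, without letting it slam, so that the cell drops lens-down into the blue nest, and swing the empty flipper back down flat where it was. Leave the bottle, the eraser and the timer where they are.

Things in the scene. Friction and masses are not known exactly. Their poses are not given: they have to be found in the camera images.
- lens_cell: Lens cell, 80 g: dark square flange 60 x 60 x 8 mm with a round black barrel (34 mm across, 18 mm high, brass line, greenish lens at its end) on its middle. Origin: middle of the flange's flat back; z out through the barrel, x and y along the flange's sides. Starts barrel out on the slope, x up the slope. Grip the barrel, 8 to 26 mm from the origin along z.
- slope_rest: White sloping rest, fixed, foot 84 x 90 mm, 70 mm high. Origin: middle of its underside; z up. Its slope rises 35 degrees towards its +x, so the slope's normal leans 35 degrees from vertical towards -x. The cell lies on it, held by a ledge 6 mm high along the lower edge and ribs 4 mm high at the sides.
- flip_base: Base of the flip station, fixed: aluminium plate 130 x 190 x 5 mm. Origin: middle of its underside; z up. The hinge axis runs along its x, 34 mm up. The grey flipper starts on the -y side; the blue nest is on the +y side. Two hinge ears at x = +-56 mm reach 43 mm up.
- hinge (a point): Middle of the hinge axis, 34 mm above the base's origin; axes as the base.
- flipper (a joint): Angle of the grey flipper (about 0.18 kg): 0 flat on the base's -y side, pocket up; pi swung up and over, pocket face-down on the nest; stops at both. Little friction: it falls if let go on the way.
- cam_a (a joint): Angle of one of two brass D-shaped cams (radius 13 mm) on the pocket's rims at x = + and -, geared to the hinge: it is always twice the flipper's angle. At both ends their flats are 3.5 mm clear of the flange; from 9 degrees off they turn over its edge, by up to 5 mm. They hold a flat seated cell (1.3 mm under them) through the swing and free it at the end.
- pocket (a point): Middle of the flipper's pocket floor, moving with it: 52 mm from the hinge axis; at flipper 0, 26 mm above the worktop, axes as the base. Pocket square with the hinge, 64 x 64 mm, flaring to 71 mm over its upper half, 9.2 mm deep (rim 35.2 mm above the worktop). At 0 the cams stand 42 mm above the worktop, beyond x = +-33.5 mm, within 13 mm of its middle in y.
- handle_bar (a point): Middle of the red handle bar on the flipper, moving with it: 10 mm round, parallel to the hinge axis, 137 mm from it in its plane, so 34 mm above the worktop at both ends. Carried by two arms, 56 mm clear between them; 41 mm free between bar and plate. Pinch it from above, fingers closing along the base's y; it can turn between the pads as the flipper swings.
- nest (a point): Middle of the blue nest's floor, fixed, 52 mm from the hinge axis on the base's +y side, 28 mm above the worktop; axes as the base. Open in the middle for the barrel; corners 4.5 mm high with 3 mm play round the flange. A cell lying in it lens-down has its origin 8 mm above this point.
- stain_bottle: Bystander: small brown dropper bottle with dark collar and red bulb, 38 mm across, 108 mm high, upright. Origin in its underside.
- eraser: Bystander: eraser in a blue sleeve, 21 x 42 x 12 mm, lying flat. Origin in its underside.
- timer: Bystander: white bench timer with three keys, 62 x 64 x 18 mm, lying flat. Origin in its underside.
Things that resemble listed ones, but are neither listed nor needed, are in the scene too. What is shaped like the lens_cell but turquoise is not meant.

How it is judged:
By the outcome, as a careful person would: the job done as asked, in the order asked, and still so for the second after the job is handed in, with the robot touching nothing.
It also fails if it takes over 67 s, if anything falls off the work surface, if the arm or the gripper's body presses on something with over 40 N, if the wrist force passes 120 N, or if a joint passes its speed limit or range.

## Working session

There is one attempt and no reset: what is moved stays moved. The work goes in short steps, Python scripts to look and compute and a shell command to move; the robot and the scene stay as the last step left them, time stands still between calls to the robot, and variables do not carry over. Pictures are saved under pics/ and viewed, at most 13 in all, crops included, and the job is handed in when it is done.

```bash
mkdir -p pics; ls
cat > h.py <<'E'
import numpy as np, cv2
from rig import manip
def snap(n):
    s=manip.snapshot(n); return s
def save(s,name,crop=None,k=1):
    im=s["img"][:,:,::-1]
    if crop: r0,r1,c0,c1=crop; im=im[r0:r1,c0:c1]
    cv2.imwrite("pics/"+name,cv2.resize(im,None,fx=k,fy=k,interpolation=cv2.INTER_CUBIC))
def rays(s,uv):
    K=np.array(s["intrinsics"]);uv=np.atleast_2d(uv).astype(float)
    d=cv2.undistortPoints(uv[:,None],K,np.array([s["k1"],0,0,0.]))[:,0]
    T=np.array(s["world_from_camera"]); D=np.c_[d[:,0],-d[:,1],-np.ones(len(d))]@T[:3,:3].T
    return T[:3,3],D
def onz(s,uv,z):
    o,D=rays(s,uv); return o+D*((z-o[2])/D[:,2])[:,None]
def depth(s,uv):
    uv=np.atleast_2d(uv); o,D=rays(s,uv)
    return o+D*s["z_map"][uv[:,1].astype(int),uv[:,0].astype(int)][:,None]
E
python3 - <<'E'
from h import *
for n in("scene","top"):
    s=snap(n); save(s,n+".png"); print(n,s["k1"],np.round(s["world_from_camera"],3).tolist(),np.round(s["intrinsics"],1).tolist())
print(manip.sense())
E
```

```text
pics
scene -0.09540135326223123 [[0.728, 0.437, -0.528, 0.016], [-0.686, 0.446, -0.575, -0.582], [-0.016, 0.781, 0.625, 0.723], [0.0, 0.0, 0.0, 1.0]] [[398.0, 0.0, 308.4], [0.0, 398.0, 197.5], [0.0, 0.0, 1.0]]
top -0.08428360318646723 [[-0.026, 0.995, -0.095, 0.414], [-1.0, -0.026, 0.0, 0.03], [-0.002, 0.095, 0.996, 1.48], [0.0, 0.0, 0.0, 1.0]] [[515.1, 0.0, 319.0], [0.0, 515.1, 207.5], [0.0, 0.0, 1.0]]
{'time_s': 0.1, 'joints': array([ 6.60663724e+01,  1.51668019e+01,  9.19716352e+01,  1.05901991e-03,
        7.29771561e+01, -2.11104318e+00]), 'dq': array([ 0.02551002, -0.23273896, -0.27400567, -0.00681517,  0.05352527,
       -0.07506347]), 'tau': array([ 4.06394065e-05, -5.03615606e+01, -3.58074546e+01,  7.30029959e-02,
        2.33211019e-02, -4.83580425e-05]), 'position': array([0.25062754, 0.62607174, 0.23750636]), 'tool_rot': array([[-9.28337315e-01,  3.71737989e-01, -8.34601666e-04],
       [ 3.71738914e-01,  9.28335503e-01, -1.83683983e-03],
       [ 9.19672151e-05, -2.01546087e-03, -9.99997965e-01]]), 'ft_force': array([ 0.27665011,  0.1367974 , -0.18464167]), 'torque': array([ 0.0301862 ,  0.02047127, -0.0093391 ]), 'finger_force': 0.0, 'finger_gap': 0.08803159645328508}
```

View pics/scene.png

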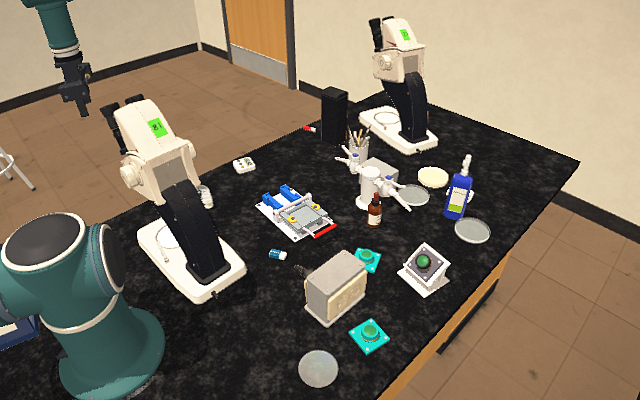

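View pics/top.png

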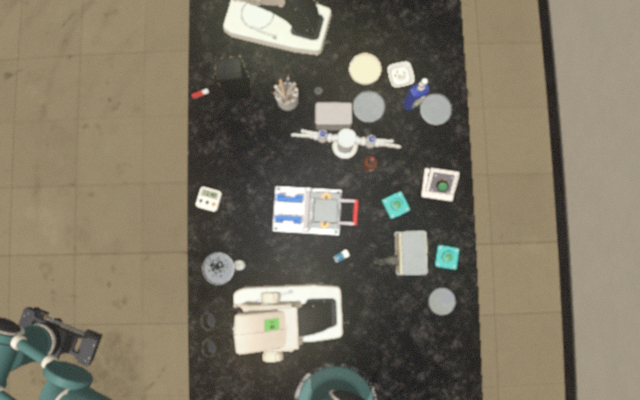

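Scene view: station at about (297,213), black cell on the white slope at (424,265), turquoise look-alikes at (368,260) and (369,335), bottle at (375,210), eraser (278,254), timer (245,165). 
Top view: station (315,211), red bar (356,212), cell on rest (441,185), turquoise ones (396,204) and (447,257). The black one on the white slope is the one meant; I'll confirm it in enlarged crops.

Run:
```python
from h import *
a=snap("top");b=snap("scene")
np.savez("t.npz",**a);np.savez("s.npz",**b)
A=cv2.resize(a["img"][130:270,260:470,::-1],None,fx=3.8,fy=3.8,interpolation=cv2.INTER_CUBIC)
cv2.imwrite("pics/c_top.png",A)
B=cv2.resize(b["img"][170:310,245:455,::-1],None,fx=3.8,fy=3.8,interpolation=cv2.INTER_CUBIC)
cv2.imwrite("pics/c_sc.png",B)
for s,n in((a,"top"),(b,"scene")):
    hsv=cv2.cvtColor(s["img"],cv2.COLOR_RGB2HSV); H,S,V=[hsv[:,:,i].astype(int) for i in range(3)]
    for nm,m in(("red",((H<8)|(H>172))&(S>150)&(V>90)),("blue",(H>100)&(H<125)&(S>130)&(V>80)),("green",(H>50)&(H<85)&(S>60)&(V>40)),("yel",(H>18)&(H<32)&(S>130)&(V>120))):
        k,l,st,c=cv2.connectedComponentsWithStats(m.astype(np.uint8))
        for i in range(1,k):
            if st[i,4]>5: print(n,nm,c[i].round(1),st[i].tolist(),depth(s,c[i].round())[0].round(3))
# tall things near the work
vv,uu=np.mgrid[0:400,0:640]; P=depth(a,np.c_[uu.ravel(),vv.ravel()]).reshape(400,640,3)
for r in range(120,300,10): print(r,(P[r,270:480:10,2]*1000).astype(int).tolist())
print("xy at",P[211,315].round(3),P[185,441].round(3),P[142,345].round(3))
```

```text
top red [196.2  94.1] [192, 92, 10, 6, 40] [0.899 0.384 0.015]
top red [355.3 211.8] [353, 200, 5, 24, 75] [ 0.536 -0.07   0.04 ]
top blue [420.7  93.4] [416, 91, 10, 6, 26] [ 0.847 -0.254  0.131]
top blue [288.1 198.1] [278, 195, 23, 6, 54] [0.581 0.117 0.032]
top blue [279.1 218.4] [277, 217, 6, 4, 17] [0.526 0.144 0.024]
top blue [286.  217.8] [284, 217, 6, 2, 8] [0.525 0.125 0.025]
top green [442.1 186.2] [438, 182, 9, 9, 66] [ 0.599 -0.312  0.073]
top green [398.9 191.5] [395, 190, 8, 4, 10] [ 0.594 -0.202  0.004]
top green [406.5 200.5] [405, 197, 4, 8, 8] [ 0.57  -0.221  0.007]
top green [395.7 204.7] [390, 200, 12, 11, 103] [ 0.554 -0.188  0.03 ]
top green [408.  210.4] [404, 206, 7, 9, 12] [ 0.54  -0.225  0.01 ]
top green [388.1 215.6] [387, 213, 3, 6, 7] [ 0.526 -0.169 -0.006]
top green [441.7 244.4] [437, 244, 10, 2, 11] [ 0.44  -0.321 -0.001]
top green [447.  257.2] [441, 252, 13, 12, 107] [ 0.403 -0.327  0.027]
top green [434.7 258. ] [434, 254, 2, 9, 9] [ 0.401 -0.299  0.001]
top green [457.9 260. ] [457, 257, 2, 7, 7] [ 0.393 -0.367 -0.005]
top green [456.3 268.8] [455
[... 4111 characters left out ...]
 4]
220 [-4, 26, 27, 35, 8, 23, 25, 4, -3, 0, 4, -2, 2, 1, -1, -3, -1, -1, 0, 6, -3]
230 [-4, 6, 10, 7, 3, 1, 3, -3, 1, 0, 0, 0, 11, 3, 1, 3, 0, 3, 10, -3, 1]
240 [7, 0, 1, -4, 5, 0, 0, 0, -1, 0, -2, 3, -1, 90, 101, 100, 3, 0, 0, 3, -1]
250 [2, -1, 2, 2, 0, 7, -1, 0, 2, 0, 0, 2, -5, 95, 98, 99, -3, 10, 12, 1, -6]
260 [4, 2, -2, 6, 2, 4, 2, 9, 0, 5, 7, 58, 63, 80, 102, 101, -4, 7, 27, 2, -3]
270 [0, 0, 7, 3, 3, -5, 0, 1, -5, 0, 0, -1, 2, 83, 102, 96, -1, 0, 7, 1, -3]
280 [-1, 3, 0, 0, 0, -8, 2, 0, 0, 0, -3, -2, -2, -1, 5, 0, -1, 5, 4, 2, 0]
290 [29, 38, 32, 31, 36, 32, 30, 27, 0, 2, 2, -1, 0, 2, 0, -2, 1, 1, 1480, -4, -2]
xy at [0.543 0.042 0.024] [ 0.602 -0.31   0.069] [ 0.721 -0.045  0.111]
```

View pics/c_top.png

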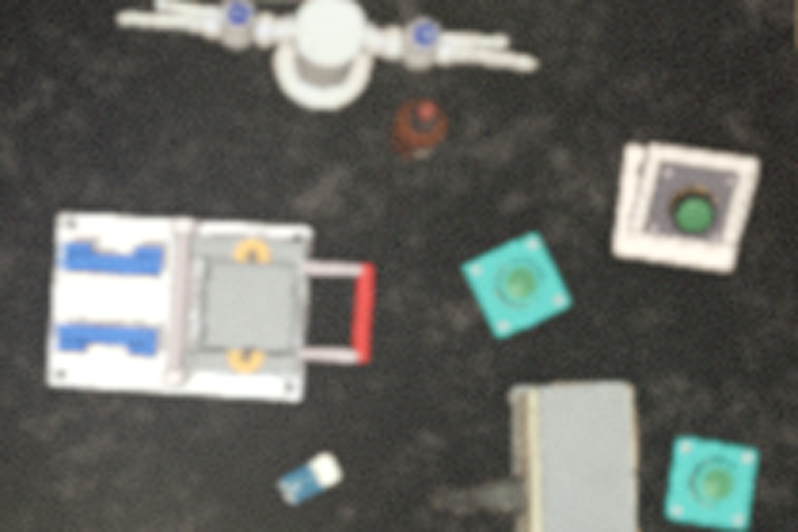

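View pics/c_sc.png

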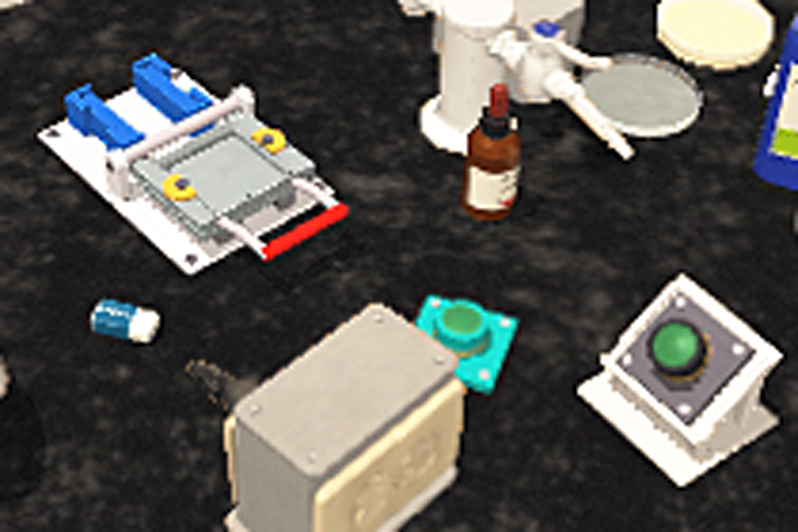

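The crops confirm it: the dark flange with black barrel and green lens sits on the white slope, at crop px (680,350) in the scene view. The two turquoise ones lie flat on the table. The slope rises towards world +x, the flipper is on world -y and the nest on +y.

```bash
cat > m.py <<'E'
from h import *
a=dict(np.load("t.npz"));b=dict(np.load("s.npz"))
def tri(ua,ub):
    o1,d1=rays(a,ua);o2,d2=rays(b,ub);d1=d1[0];d2=d2[0]
    t=np.linalg.lstsq(np.c_[d1,-d2],o2-o1,rcond=None)[0];p=o1+t[0]*d1;q=o2+t[1]*d2
    return (p+q)/2,np.linalg.norm(p-q)
T=lambda p:np.array(p,float)/3.8-0.37+[260,130]
S=lambda p:np.array(p,float)/3.8-0.37+[245,170]
lens=tri((442.1,186.2),(422.0,260.5));print("lens",lens)
L=lens[0];yaw=0.
s35,c35=np.sin(np.radians(35)),np.cos(np.radians(35))
sc=[S(p) for p in((680,301),(738,349),(683,407),(627,357))]
for _ in range(6):
    r=np.radians(yaw);n=np.array([-s35*np.cos(r),-s35*np.sin(r),c35]);ux=np.array([c35*np.cos(r),c35*np.sin(r),s35]);uy=np.cross(n,ux)
    o,D=rays(b,sc);p0=L-18*.001*n
    Q=o+D*((p0-o)@n/(D@n))[:,None]; q=np.c_[(Q-p0)@ux,(Q-p0)@uy]
    e=q[[0,3]].mean(0)*0+ (q[0]+q[1]-q[2]-q[3]); e2=q[3]+q[0]-q[1]-q[2]
    dy=np.degrees((np.arctan2(e[1],e[0])+np.arctan2(-e2[0],e2[1]))/2); yaw+=dy*.8
print("yaw",yaw,"screws mm",(q*1000).round(1).tolist(),"mid",(q.mean(0)*1000).round(1), "sides",e,e2)
org=L-.026*n;print("origin",org,"n",n)
w=onz(b,[S((683,275)),S((782,353))],.07);print("rest top edge",w.round(4).tolist(),np.linalg.norm(w[0]-w[1]),np.degrees(np.arctan2(*(w[0]-w[1])[:2]))) 
print("cell depth z lens top", L)
# station
c=onz(a,[T(p) for p in((57,213),(313,227),(304,401),(48,386))],.005);print("plate",c.round(4).tolist(),"mid",c.mean(0).round(4))
x=(c[0]+c[1]-c[2]-c[3]);y=(c[0]+c[3]-c[1]-c[2]);print("len",np.linalg.norm(x)/2,np.linalg.norm(y)/2,"yaw",np.degrees(np.arctan2(x[1],x[0])),np.degrees(np.arctan2(-y[0],y[1])))
print("bar",tri((355.3,211.8),(324.8,230.2)))
bp=onz(b,[S((350,209)),S((265,255))],.036);print("bar ends",bp.round(4).tolist(),np.degrees(np.arctan2(*(bp[0]-bp[1])[:2][::-1])))
cc=onz(b,[(315.8,206.2),(291.1,219.4)],.039);print("cams",cc.round(4).tolist(),np.degrees(np.arctan2(*(cc[0]-cc[1])[:2][::-1])))
w=onz(b,[S((41,130)),S((193,270))],.005);print("plate scene edge",w.round(4).tolist(),np.linalg.norm(w[0]-w[1]),np.degrees(np.arctan2(-(w[0]-w[1])[0],(w[0]-w[1])[1])))
E
python3 m.py
```

```text
lens (array([ 0.59979771, -0.31403598,  0.06464033]), np.float64(0.0006336979736159113))
yaw -10.854316269172855 screws mm [[23.9, 24.3], [24.2, -22.9], [-22.5, -22.5], [-22.6, 24.6]] mid [0.8 0.9] sides [ 0.09312391 -0.0006007 ] [-0.00043123  0.09433206]
origin [ 0.614446   -0.31683327  0.04334237] n [-0.56339571  0.10758814  0.81915204]
rest top edge [[0.6475, -0.2873, 0.07], [0.6349, -0.3643, 0.07]] 0.07801306837378644 9.28141939628214
cell depth z lens top [ 0.59979771 -0.31403598  0.06464033]
plate [[0.6214, 0.1569, 0.005], [0.6055, -0.0374, 0.005], [0.4736, -0.0267, 0.005], [0.4899, 0.166, 0.005]] mid [0.5476 0.0647 0.005 ]
len 0.13204282092100889 0.19418816797724614 yaw -4.318208168448046 -4.747153166440577
bar (array([ 0.53736752, -0.07190149,  0.03507155]), np.float64(0.0010203186621858043))
bar ends [[0.5734, -0.0796, 0.036], [0.5021, -0.0714, 0.036]] -6.4869862983630275
cams [[0.5838, 0.0077, 0.039], [0.5013, 0.0141, 0.039]] -4.478271306851917
plate scene edge [[0.4964, 0.1647, 0.005], [0.4794, -0.0251, 0.005]] 0.1905052090545772 -5.096564369517975
```

```bash
cat > go.py <<'E'
import sys,numpy as np
from rig import manip
s=manip.sense();R=np.array(s["tool_rot"]);p=np.array(s["position"])
yaw=np.degrees(np.arctan2(-R[0,1],R[1,1]))
print("t",round(s["time_s"],2),"pos",p.round(4),"yaw",round(yaw,2),"gap",round(s["finger_gap"],4),"F",np.round(s["ft_force"],1),"grip",round(s["finger_force"],1),"q",s["joints"].round(0))
v=list(map(float,sys.argv[1:]))
for i in range(0,len(v),4):
    d=R.T@(np.array(v[i:i+3])-p); print("shift mm",(d*1000).round(1),"turn",round(-(v[i+3]-yaw),1))
E
python3 go.py .6 .4 .29 -10.5  .6045 -.315 .25 -10.5
python3 -m inch '[[0.048,[-0.1,-0.02,-0.05],-5],[0.048,[-0.2,-0.04,-0.05],-11.3],[0.048,[-0.3,-0.045,-0.05],-11.3],[0.048,[-0.37,-0.05,-0.05],-11.3],[0.048,[-0.37,-0.05,-0.05],-11.3],[0.048,[-0.37,-0.05,-0.05],-11.3],[0.048,[-0.37,-0.05,-0.05],-11.3],[0.048,[-0.37,-0.05,-0.05],-11.3],[0.048,[-0.37,-0.05,-0.05],-11.3],[0.048,[-0.37,-0.05,-0.05],-11.3]]' 8
python3 go.py .6045 -.315 .2 -10.5
```

```text
t 0.2 pos [0.2507 0.6262 0.2379] yaw -21.82 gap 0.0884 F [-0.1 -0.  -0.1] grip 0.0 q [66. 15. 92. -0. 73. -2.]
shift mm [-408.4  -80.3  -52. ] turn -11.3
shift mm [-678.3 -742.3  -11.1] turn -11.3
time_s: 1.2
position: [0.5761, 0.4421, 0.288]
tool_rot: [[-0.983, 0.184, -0.001], [0.184, 0.983, -0.0], [0.001, -0.0, -1.0]]
ft_force: [-0.1, -0.7, -0.6]
finger_gap: 0.0479
finger_force: 0.0
t 1.2 pos [0.5761 0.4421 0.288 ] yaw -10.62 gap 0.0479 F [-0.1 -0.7 -0.6] grip 0.0 q [ 36.  19.  81.   0.  79. -44.]
shift mm [-167.6 -738.9   88.2] turn -0.1
```

```bash
python3 -m inch '[[0.048,[-0.16,-0.735,0],0],[0.048,[-0.16,-0.735,0],0],[0.048,[-0.16,-0.735,0],0],[0.048,[-0.16,-0.735,0],0],[0.048,[-0.16,-0.735,0],0],[0.048,[-0.16,-0.735,0],0],[0.048,[-0.16,-0.735,0],0],[0.048,[-0.16,-0.735,0],0],[0.048,[-0.16,-0.735,0],0],[0.048,[-0.16,-0.735,0],0]]' >/dev/null
python3 go.py .6045 -.315 .13 -10.5
```

```text
t 2.2 pos [ 0.5903 -0.057   0.2889] yaw -10.38 gap 0.0483 F [0.2 0.8 0.7] grip 0.0 q [ -8.   5.  99.   0.  77. -88.]
shift mm [ -60.4 -251.4  158.7] turn 0.1
```

```bash
python3 -m inch '[[0.048,[-0.02,-0.05,0.02],0],[0.048,[-0.03,-0.1,0.04],0],[0.048,[-0.04,-0.15,0.06],0],[0.048,[-0.05,-0.2,0.08],0],[0.048,[-0.06,-0.251,0.12],0],[0.048,[-0.06,-0.251,0.159],0],[0.048,[-0.06,-0.251,0.159],0],[0.048,[-0.06,-0.251,0.159],0]]' >/dev/null
python3 go.py .6045 -.315 .13 -10.5 .6045 -.315 .066 -10.5
python3 - <<'E'
from h import *
s=snap("scene");save(s,"ap.png",(200,310,360,500),5)
E
```

```text
t 3.0 pos [ 0.6021 -0.3127  0.1258] yaw -10.52 gap 0.0477 F [ 1.2 -0.2 -0.3] grip 0.0 q [ -30.   21.   97.    0.   63. -109.]
shift mm [-2.8 -1.8 -4.2] turn -0.0
shift mm [-3.2 -2.  59.8] turn -0.0
```

View pics/ap.png

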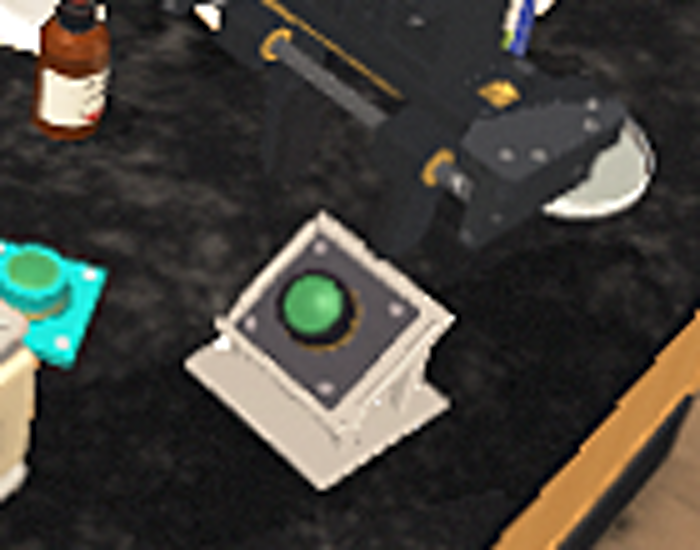

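The crop shows the fingers straddling the barrel on the slope's y-axis: tips at about (280,175) and (400,250), lens at (315,302). Next is a slow descent watching the force.

```bash
python3 -m inch '[[0.048,[-0.003,-0.002,0.02],0],[0.048,[-0.003,-0.002,0.04],0],[0.048,[-0.003,-0.002,0.055],0],[0.048,[-0.003,-0.002,0.06],0],[0.048,[-0.003,-0.002,0.06],0],[0.048,[-0.003,-0.002,0.06],0]]'>/dev/null;python3 go.py .6045 -.315 .054 -10.5
for i in 1 2 3;do :;done
python3 -m inch '[[0.048,[0,0,0.002],0],[0.048,[0,0,0.004],0],[0.048,[0,0,0.004],0]]'>/dev/null;python3 go.py
python3 -m inch '[[0.048,[0,0,0.002],0],[0.048,[0,0,0.004],0],[0.048,[0,0,0.004],0]]'>/dev/null;python3 go.py .6045 -.315 .054 -10.5
```

```text
t 3.65 pos [ 0.6079 -0.3172  0.0711] yaw -10.48 gap 0.0481 F [0.5 0.2 0.7] grip 0.0 q [ -30.   24.   99.    0.   57. -109.]
shift mm [ 3.7  1.6 17.1] turn 0.0
t 3.95 pos [ 0.6069 -0.3174  0.0658] yaw -10.53 gap 0.0481 F [-0.3 -0.1 -0.4] grip 0.0 q [ -30.   24.   99.    0.   57. -109.]
t 4.25 pos [ 0.6066 -0.3172  0.0611] yaw -10.52 gap 0.0477 F [-0.2  0.3  0.6] grip 0.0 q [ -30.   25.   99.   -0.   56. -109.]
shift mm [2.4 1.8 7.2] turn -0.0
```

```bash
python3 -m inch '[[0.048,[0.002,0.002,0.002],0],[0.048,[0.002,0.002,0.004],0],[0.048,[0.002,0.002,0.004],0]]'>/dev/null;python3 go.py
python3 -m inch '[[0.048,[0,0,0.001],0],[0.048,[0,0,0.003],0],[0.048,[0,0,0.003],0]]'>/dev/null;python3 go.py .6045 -.315 .054 -10.5
```

```text
t 4.55 pos [ 0.6049 -0.3147  0.0572] yaw -10.51 gap 0.0478 F [ 0.1  0.2 -0.4] grip 0.0 q [ -30.   25.   99.   -0.   56. -109.]
t 4.85 pos [ 0.6052 -0.3149  0.0544] yaw -10.52 gap 0.048 F [-0.5  0.7 -0.4] grip 0.0 q [ -30.   25.  100.   -0.   56. -109.]
shift mm [ 0.6 -0.2  0.4] turn -0.0
```

```bash
python3 -m inch '[[0.03,[0,0,0],0],[0.03,[0,0,0],0],[0.03,[0,0,0],0],[0.03,[0,0,0],0],[0.03,[0,0,0],0]]' 12 >/dev/null;python3 go.py
python3 -m inch '[[0.03,[0,0,-0.003],0],[0.03,[0,0,-0.01],0],[0.03,[0,0,-0.03],0],[0.03,[0,0,-0.06],0],[0.03,[0,0,-0.09],0],[0.03,[0,0,-0.1],0],[0.03,[0,0,-0.1],0],[0.03,[0,0,-0.1],0]]'>/dev/null;python3 go.py .551 .012 .16 -4.7
python3 - <<'E'
from h import *
s=snap("scene");save(s,"lift.png",(180,300,350,500),5)
E
```

```text
t 5.35 pos [ 0.6053 -0.3148  0.0548] yaw -10.52 gap 0.0336 F [-0.1  1.2  0.7] grip 12.3 q [ -30.   25.  100.    0.   56. -109.]
t 6.15 pos [ 0.6047 -0.3147  0.1537] yaw -10.52 gap 0.0336 F [-0.7 -0.2 -2. ] grip 12.2 q [ -30.   19.   96.   -0.   65. -109.]
shift mm [112.5 311.4  -6.1] turn -5.8
```

View pics/lift.png

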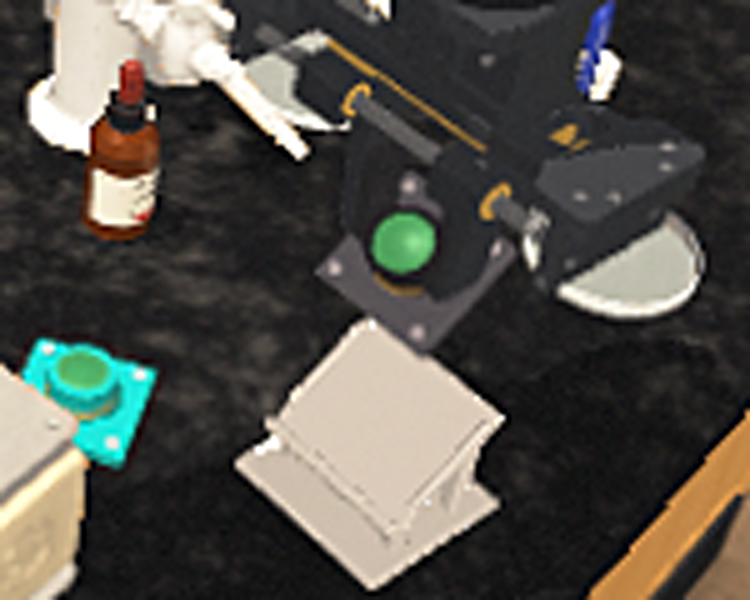

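The cell is gripped barrel-out: lens at crop (403,243), flange screws at (408,186), (500,250), (417,333), (335,268), rest empty. Now its pose in the grip.

```bash
cat > pnp.py <<'E'
from h import *
s=dict(np.load("s.npz"))
def pose(scr,lens):
    uv=np.array(scr+[lens],float); K=np.array(s["intrinsics"])
    h=.0235;O=np.array([[h,h,.008],[h,-h,.008],[-h,-h,.008],[-h,h,.008],[0,0,.026]])
    ok,r,t=cv2.solvePnP(O,uv,K,np.array([s["k1"],0,0,0.]),flags=cv2.SOLVEPNP_SQPNP)
    ok,r,t=cv2.solvePnP(O,uv,K,np.array([s["k1"],0,0,0.]),r,t,True,flags=cv2.SOLVEPNP_ITERATIVE)
    F=np.diag([1,-1,-1.]);W=np.array(s["world_from_camera"]);R=W[:3,:3]@F@cv2.Rodrigues(r)[0];p=W[:3,:3]@F@t[:,0]+W[:3,3]
    pr=cv2.projectPoints(O,r,t,K,np.array([s["k1"],0,0,0.]))[0][:,0]
    print("org",p.round(4),"n",R[:,2].round(3),"tilt",np.degrees(np.arccos(R[2,2])).round(1),"xyaw",np.degrees(np.arctan2(R[1,0],R[0,0])).round(1),"res",np.abs(pr-uv).max().round(2))
    return p,R
if __name__=="__main__":
    C=lambda p,k,c,r:list(np.array(p,float)/k-.5+.5/k+[c,r])
    pose([C(p,3.8,245,170) for p in((680,301),(738,349),(683,407),(627,357))],[422,260.5])
    pose([C(p,5,350,180) for p in((408,186),(500,250),(417,333),(335,268))],C((403,243),5,350,180))
E
python3 pnp.py
```

```text
org [ 0.6223 -0.3126  0.0358] n [-0.576  0.066  0.815] tilt 35.4 xyaw -10.9 res 0.15
org [ 0.6005 -0.3238  0.1554] n [-0.544  0.087  0.834] tilt 33.5 xyaw -9.6 res 0.64
```

```bash
python3 go.py .5278 .0141 .14 -4.7
python3 -m inch '[[0.03,[0.01,0.04,0.0],-1],[0.03,[0.03,0.09,0.0],-2],[0.03,[0.05,0.14,0.0],-3],[0.03,[0.07,0.19,0.0],-4],[0.03,[0.1,0.24,0.0],-5],[0.03,[0.12,0.29,0.005],-5.8],[0.03,[0.136,0.309,0.014],-5.8],[0.03,[0.136,0.309,0.014],-5.8],[0.03,[0.136,0.309,0.014],-5.8],[0.03,[0.136,0.309,0.014],-5.8]]'>/dev/null
python3 go.py .5278 .0141 .075 -4.7
```

```text
t 6.2 pos [ 0.6042 -0.3144  0.1528] yaw -10.52 gap 0.0334 F [ 0.1 -0.3 -1.2] grip 12.2 q [ -30.   19.   96.   -0.   65. -109.]
shift mm [135.1 309.   13.4] turn -5.8
t 7.2 pos [0.528 0.013 0.14 ] yaw -4.73 gap 0.0333 F [ 0.8 -0.1 -1.9] grip 12.3 q [ -1.   4. 116.  -0.  60. -87.]
shift mm [ 0.2  1.1 65. ] turn -0.0
```

```bash
python3 -m inch '[[0.03,[0,0.001,0.02],0],[0.03,[0,0.001,0.04],0],[0.03,[0,0.001,0.06],0],[0.03,[0,0.001,0.075],0],[0.03,[0,0.001,0.075],0],[0.03,[0,0.001,0.075],0]]'>/dev/null
python3 go.py .5278 .0141 .057 -4.7
python3 - <<'E'
from h import *
s=snap("scene");save(s,"over.png",(170,250,240,360),6)
E
```

```text
t 7.8 pos [0.5285 0.0139 0.0659] yaw -4.79 gap 0.0335 F [ 0.6 -0.3 -1.6] grip 12.3 q [ -1.   9. 119.  -0.  52. -86.]
shift mm [0.7 0.2 8.9] turn -0.1
```

View pics/over.png

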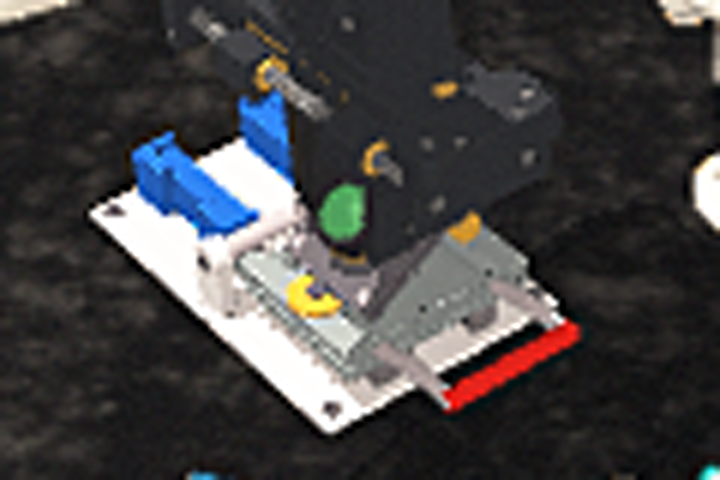

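The view shows the cell's low flange edge entering the pocket beside the near cam (315,295), with the lens at (343,212) and nothing fouling. Now I lower it until it touches.

```bash
python3 -m inch '[[0.03,[0,0,0.003],0],[0.03,[0,0,0.006],0],[0.03,[0,0,0.008],0],[0.03,[0,0,0.009],0],[0.03,[0,0,0.009],0]]' 8 >/dev/null;python3 go.py
python3 -m inch '[[0.03,[0,0,0.001],0],[0.03,[0,0,0.002],0],[0.03,[0,0,0.002],0]]'>/dev/null;python3 go.py
python3 -m inch '[[0.03,[0,0,0.001],0],[0.03,[0,0,0.002],0],[0.03,[0,0,0.002],0]]'>/dev/null;python3 go.py
```

```text
t 8.35 pos [0.5303 0.0147 0.0582] yaw -4.71 gap 0.0337 F [ 4.1 -0.4  1.3] grip 8.5 q [ -1.  10. 119.  -0.  51. -86.]
t 8.65 pos [0.5289 0.0146 0.0552] yaw -4.7 gap 0.0338 F [ 4.1 -0.8  4.3] grip 8.3 q [ -1.  10. 119.  -0.  51. -86.]
t 8.95 pos [0.53   0.0146 0.054 ] yaw -4.71 gap 0.0335 F [ 3.7 -1.1  6.5] grip 8.2 q [ -1.  10. 119.  -0.  50. -86.]
```

```bash
python3 -m inch '[[0.03,[-0.0045,0,0.002],0],[0.03,[-0.0045,0,0.0022],0],[0.03,[-0.0076,0,0.0042],0],[0.03,[-0.0076,0,0.0042],0],[0.03,[-0.0106,0,0.0066],0],[0.03,[-0.0106,0,0.0066],0]]' >/dev/null;python3 go.py
python3 -m inch '[[0.03,[-0.0014,0,0.0013],0],[0.03,[-0.0026,0,0.0026],0],[0.03,[-0.004,0,0.004],0],[0.03,[-0.004,0,0.004],0]]' >/dev/null;python3 go.py
python3 - <<'E'
from h import *
s=snap("scene");save(s,"arc.png",(170,250,240,360),6)
E
```

```text
t 9.55 pos [0.5385 0.0138 0.0456] yaw -4.72 gap 0.0337 F [ 1.8 -0.5  3.1] grip 8.0 q [ -1.  12. 118.   0.  50. -86.]
t 9.95 pos [0.5419 0.0135 0.0413] yaw -4.72 gap 0.0336 F [1.3 0.4 2.1] grip 8.0 q [ -1.  13. 118.   0.  50. -86.]
```

View pics/arc.png

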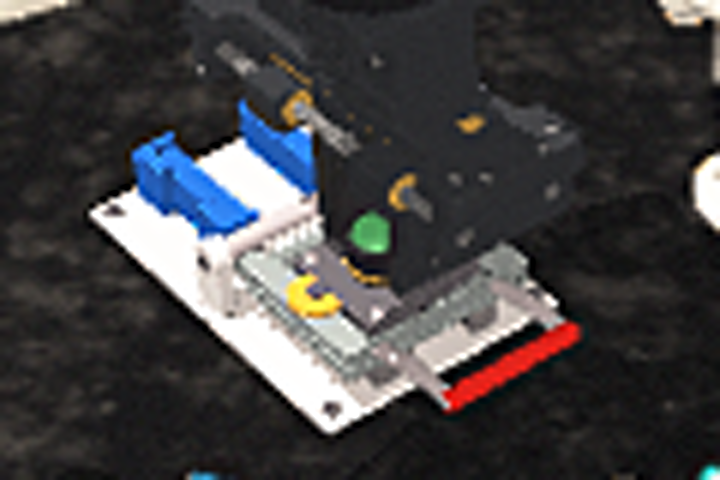

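The cell is tipping down as planned: lens at (372,232), flange edge at (380,315) and still a little tilted. I continue in small steps.

```bash
python3 -m inch '[[0.03,[-0.001,0,0.0012],0],[0.03,[-0.0014,0,0.002],0],[0.03,[-0.0014,0,0.002],0]]' >/dev/null;python3 go.py
python3 -m inch '[[0.03,[-0.0005,0,0.001],0],[0.03,[-0.0005,0,0.001],0],[0.03,[-0.0005,0,0.001],0]]' >/dev/null;python3 go.py
python3 -m inch '[[0.03,[-0.0005,0,0.001],0],[0.03,[-0.0005,0,0.001],0],[0.03,[-0.0005,0,0.001],0]]' >/dev/null;python3 go.py
```

```text
t 10.3 pos [0.5433 0.0134 0.0396] yaw -4.72 gap 0.0335 F [-0.1 -0.1  1. ] grip 8.0 q [ -1.  13. 118.   0.  49. -87.]
t 10.6 pos [0.544  0.0133 0.0388] yaw -4.71 gap 0.0337 F [-0.3  0.8 -0.9] grip 8.0 q [ -1.  13. 118.  -0.  49. -87.]
t 10.9 pos [0.5449 0.0132 0.038 ] yaw -4.72 gap 0.0338 F [-0.4 -0.1  0.1] grip 8.0 q [ -1.  13. 118.  -0.  49. -87.]
```

```bash
python3 -m inch '[[0.046,[0,0,0],0],[0.046,[0,0,0],0],[0.046,[0,0,0],0],[0.046,[0,0,-0.01],0],[0.046,[0,0,-0.03],0],[0.046,[0,0,-0.06],0],[0.046,[0,0,-0.09],0],[0.046,[0,0,-0.12],0],[0.046,[0,0,-0.12],0]]' >/dev/null;python3 go.py
python3 -m inch '[[0.046,[0,-0.05,0],0],[0.046,[0,-0.1,0],0],[0.046,[0,-0.14,0],0],[0.046,[0,-0.14,0],0],[0.046,[0,-0.14,0],0]]' >/dev/null;python3 go.py
python3 - <<'E'
from h import *
s=snap("scene");a=snap("top");np.savez("t2.npz",**a);np.savez("s2.npz",**s)
A=cv2.resize(s["img"][170:250,245:355],None,fx=6,fy=6,interpolation=cv2.INTER_CUBIC)
cv2.imwrite("pics/placed.png",A[:,:,::-1])
vv,uu=np.mgrid[170:250,245:355]
E
```

```text
t 11.8 pos [0.5488 0.0132 0.1642] yaw -4.71 gap 0.0462 F [-0.  -0.  -0.4] grip 0.0 q [ -1.   5. 112.  -0.  62. -87.]
t 12.3 pos [ 0.533  -0.1268  0.1577] yaw -4.86 gap 0.0458 F [-0.4  0.  -0.3] grip 0.0 q [ -16.    5.  112.    0.   62. -101.]
```

View pics/placed.png

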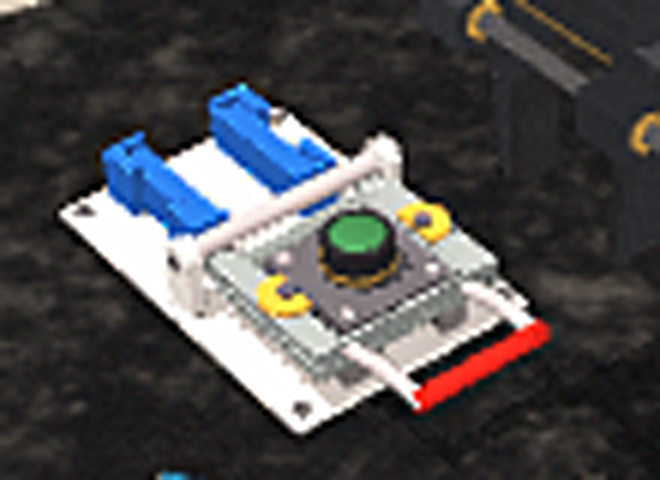

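The cell lies in the pocket, lens up at (360,232), with flange screws visible at (285,258), (347,313) and (432,268). I'll check flatness numerically.

```bash
python3 - <<'E'
from h import *
import m as M
a=dict(np.load("t2.npz"));b=dict(np.load("s2.npz"));M.a=a;M.b=b
def g(s,box):
    hsv=cv2.cvtColor(s["img"],cv2.COLOR_RGB2HSV);m=(hsv[:,:,0]>50)&(hsv[:,:,0]<85)&(hsv[:,:,1]>60)&(hsv[:,:,2]>40)
    r0,r1,c0,c1=box;v,u=np.nonzero(m[r0:r1,c0:c1]);return u.mean()+c0,v.mean()+r0,len(u)
ga=g(a,(190,235,300,350));gb=g(b,(195,225,290,320));print("==",ga,gb)
try: print(M.tri(ga[:2],gb[:2]))
except Exception as e: print(e)
q=onz(b,[np.array(p)/6-.42+[245,170] for p in((285,258),(347,313),(432,268))],.034)
print(q.round(4).tolist(),[np.linalg.norm(q[i]-q[i+1]).round(4) for i in(0,1)],"mid",((q[0]+q[2])/2).round(4))
r=(np.array(b["img"]).astype(int));m=(r[:,:,0]>140)&(r[:,:,1]<60)&(r[:,:,2]<60);m[:215]=0;m[250:]=0
E
python3 go.py .5375 -.0719 .12 -4.7
```

```text
lens (array([ 0.59979771, -0.31403598,  0.06464033]), np.float64(0.0006336979736159113))
yaw -10.854316269172855 screws mm [[23.9, 24.3], [24.2, -22.9], [-22.5, -22.5], [-22.6, 24.6]] mid [0.8 0.9] sides [ 0.09312391 -0.0006007 ] [-0.00043123  0.09433206]
origin [ 0.614446   -0.31683327  0.04334237] n [-0.56339571  0.10758814  0.81915204]
rest top edge [[0.6475, -0.2873, 0.07], [0.6349, -0.3643, 0.07]] 0.07801306837378644 9.28141939628214
cell depth z lens top [ 0.59979771 -0.31403598  0.06464033]
plate [[0.6214, 0.1569, 0.005], [0.6055, -0.0374, 0.005], [0.4736, -0.0267, 0.005], [0.4899, 0.166, 0.005]] mid [0.5476 0.0647 0.005 ]
len 0.13204282092100889 0.19418816797724614 yaw -4.318208168448046 -4.747153166440577
bar (array([ 0.53736752, -0.07190149,  0.03507155]), np.float64(0.0010203186621858043))
bar ends [[0.5734, -0.0796, 0.036], [0.5021, -0.0714, 0.036]] -6.4869862983630275
cams [[0.5838, 0.0077, 0.039], [0.5013, 0.0141, 0.039]] -4.478271306851917
plate scene edge [[0.4964, 0.1647, 0.005], [0.4794, -0.0251, 0.005]] 0.1905052090545772 -5.096564369517975
== (np.float64(325.6981132075472), np.float64(209.24528301886792), 53) (np.float64(304.0), np.float64(208.48076923076923), 52)
(array([0.54488064, 0.0117911 , 0.05151926]), np.float64(2.326717401926837e-05))
[[0.5246, 0.037, 0.034], [0.5198, -0.0087, 0.034], [0.5664, -0.0132, 0.034]] [np.float64(0.046), np.float64(0.0469)] mid [0.5455 0.0119 0.034 ]
t 12.4 pos [ 0.5332 -0.1255  0.1577] yaw -4.71 gap 0.0464 F [-0.4  0.1 -0. ] grip 0.0 q [ -16.    5.  112.    0.   62. -101.]
shift mm [ 0.1 53.7 37.7] turn -0.0
```

Lens height is 51.5 mm (52 expected) and the screw spacing matches the 34 mm plane, so the cell is seated flat. Now the bar.

```bash
python3 -m inch '[[0.03,[0,0.03,0.01],0],[0.03,[0,0.054,0.03],0],[0.03,[0,0.054,0.06],0],[0.03,[0,0.054,0.08],0],[0.03,[0,0.054,0.09],0],[0.03,[0,0.054,0.09],0],[0.03,[0,0.054,0.09],0],[0.03,[0,0.054,0.09],0]]' 12 >/dev/null;python3 go.py .5375 -.0719 .022 -4.7
```

```text
t 13.2 pos [ 0.5392 -0.0725  0.0695] yaw -4.71 gap 0.0297 F [0.6 0.6 0.5] grip 0.0 q [-10.  11. 117.   0.  52. -96.]
shift mm [ 1.9  0.5 47.5] turn -0.0
```

```bash
python3 -m inch '[[0.03,[0.001,0,0.015],0],[0.03,[0.001,0,0.03],0],[0.03,[0.001,0,0.04],0],[0.03,[0.001,0,0.047],0],[0.03,[0.001,0,0.047],0],[0.03,[0.001,0,0.047],0]]' >/dev/null;python3 go.py .5375 -.0719 .022 -4.7
python3 -m inch '[[0.004,[0,0,0],0],[0.004,[0,0,0],0],[0.004,[0,0,0],0],[0.004,[0,0,0],0]]' 12 >/dev/null;python3 go.py
```

```text
t 13.8 pos [ 0.5368 -0.0724  0.0207] yaw -4.72 gap 0.0301 F [ 0.1 -0.9 -0.8] grip 0.0 q [-10.  14. 118.  -0.  47. -96.]
shift mm [-0.6  0.5 -1.3] turn -0.0
t 14.2 pos [ 0.5377 -0.0703  0.0217] yaw -4.81 gap 0.0094 F [1.4 9.  0.2] grip 12.0 q [-10.  14. 118.   0.  47. -96.]
```

```bash
python3 -m inch '[[0.004,[0,0.002,0],0],[0.004,[0,0.0025,0],0],[0.004,[0,0.0025,0],0]]' 12 >/dev/null;python3 go.py
```

```text
t 14.5 pos [ 0.5377 -0.0702  0.0217] yaw -4.71 gap 0.0096 F [ 0.4 -1.7  0.9] grip 12.0 q [-10.  14. 118.  -0.  47. -95.]
```

```bash
python3 -m inch '[[0.004,[0,0.0001,-0.005],0],[0.004,[0,0.0008,-0.015],0],[0.004,[0,0.0021,-0.0238],0],[0.004,[0,0.0047,-0.0355],0],[0.004,[0,0.0083,-0.0469],0],[0.004,[0,0.0128,-0.0579],0],[0.004,[0,0.0184,-0.0685],0],[0.004,[0,0.0248,-0.0786],0],[0.004,[0,0.0321,-0.0881],0],[0.004,[0,0.0401,-0.0969],0]]' 12 >/dev/null;python3 go.py
python3 -m inch '[[0.004,[0,0.0088,-0.008],0],[0.004,[0,0.0183,-0.0153],0],[0.004,[0,0.0284,-0.0217],0],[0.004,[0,0.039,-0.0273],0],[0.004,[0,0.05,-0.0318],0],[0.004,[0,0.0614,-0.0354],0],[0.004,[0,0.0731,-0.038],0],[0.004,[0,0.085,-0.0396],0],[0.004,[0,0.0969,-0.0401],0]]' >/dev/null;python3 go.py
```

```text
t 15.5 pos [ 0.541  -0.0314  0.1207] yaw -4.67 gap 0.0093 F [ 0.4 -8.1  5.4] grip 12.0 q [ -6.   7. 115.  -0.  58. -91.]
t 16.4 pos [0.5494 0.0679 0.159 ] yaw -4.71 gap 0.0088 F [ 5.3 -1.6  2.1] grip 12.0 q [  4.   6. 112.   0.  62. -81.]
```

```bash
python3 -m inch '[[0.004,[0,0.0119,0.0005],0],[0.004,[0,0.0238,0.0021],0],[0.004,[0,0.0355,0.0047],0],[0.004,[0,0.0469,0.0083],0],[0.004,[0,0.0579,0.0128],0],[0.004,[0,0.0685,0.0184],0],[0.004,[0,0.0786,0.0248],0],[0.004,[0,0.0881,0.0321],0],[0.004,[0,0.0969,0.0401],0]]' >/dev/null;python3 go.py
python3 -m inch '[[0.004,[0,0.008,0.0088],0],[0.004,[0,0.0153,0.0183],0],[0.004,[0,0.0217,0.0284],0],[0.004,[0,0.0273,0.039],0],[0.004,[0,0.0318,0.05],0],[0.004,[0,0.0354,0.0614],0],[0.004,[0,0.038,0.0731],0],[0.004,[0,0.0391,0.08],0],[0.004,[0,0.0396,0.085],0],[0.004,[0,0.0397,0.088],0]]' >/dev/null;python3 go.py
```

```text
t 17.3 pos [0.5559 0.1641 0.1167] yaw -4.7 gap 0.0096 F [ 5.7 -0.7 -0. ] grip 12.0 q [ 14.  11. 111.   0.  59. -71.]
t 18.3 pos [0.559  0.2028 0.0293] yaw -4.73 gap 0.0094 F [-0.6  0.1  0.8] grip 12.0 q [ 18.  19. 112.   0.  50. -68.]
```

```bash
python3 -m inch '[[0.004,[0,0.0002,0.003],0],[0.004,[0,0.0003,0.006],0],[0.004,[0,0.0003,0.008],0],[0.004,[0,0.0003,0.0095],0],[0.004,[0,0.0003,0.011],0],[0.004,[0,0.0003,0.011],0],[0.004,[0,0.0003,0.011],0],[0.004,[0,0.0003,0.011],0],[0.004,[0,0.0003,0.011],0]]' >/dev/null;python3 go.py
python3 - <<'E'
from h import *
s=snap("scene");save(s,"over180.png",(150,250,235,345),6)
E
```

```text
t 19.2 pos [0.5593 0.203  0.0203] yaw -4.72 gap 0.0096 F [-6.1 -0.8  9.5] grip 12.0 q [ 18.  19. 112.   0.  49. -68.]
```

View pics/over180.png

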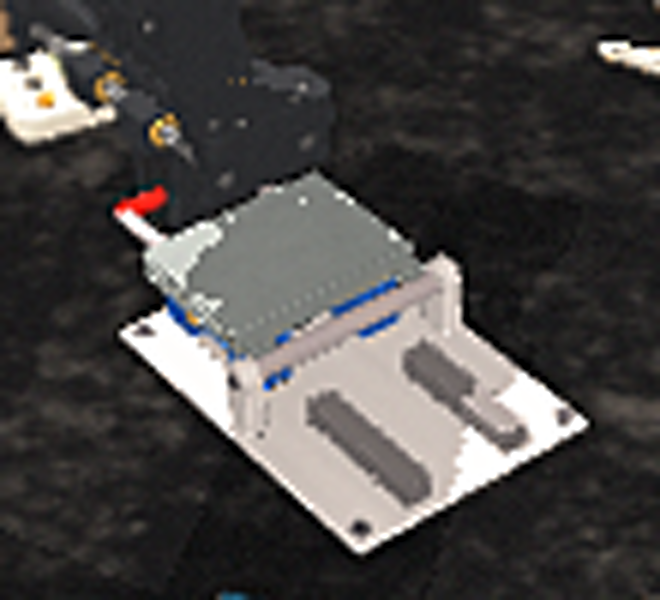

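The flipper lies flat on the nest: plate at (290,250), bar at (145,203), with contact force at the stop. Swinging back.

```bash
python3 -m inch '[[0.004,[0,-0.0001,-0.005],0],[0.004,[0,-0.0008,-0.014],0],[0.004,[0,-0.0021,-0.0238],0],[0.004,[0,-0.0047,-0.0355],0],[0.004,[0,-0.0083,-0.0469],0],[0.004,[0,-0.0128,-0.0579],0],[0.004,[0,-0.0184,-0.0685],0],[0.004,[0,-0.0248,-0.0786],0],[0.004,[0,-0.0321,-0.0881],0],[0.004,[0,-0.0401,-0.0969],0]]' >/dev/null;python3 go.py
python3 -m inch '[[0.004,[0,-0.0088,-0.008],0],[0.004,[0,-0.0183,-0.0153],0],[0.004,[0,-0.0284,-0.0217],0],[0.004,[0,-0.039,-0.0273],0],[0.004,[0,-0.05,-0.0318],0],[0.004,[0,-0.0614,-0.0354],0],[0.004,[0,-0.0731,-0.038],0],[0.004,[0,-0.085,-0.0396],0],[0.004,[0,-0.0969,-0.0401],0]]' >/dev/null;python3 go.py
python3 - <<'E'
from h import *
s=snap("scene");save(s,"back90.png",(150,250,235,345),6)
E
```

```text
t 20.25 pos [0.5563 0.165  0.1186] yaw -4.74 gap 0.0092 F [-5.4  7.7  4.8] grip 12.0 q [ 14.  11. 111.   0.  59. -71.]
t 21.15 pos [0.5484 0.0656 0.1575] yaw -4.72 gap 0.0096 F [-4.1  0.1  2.9] grip 12.0 q [  4.   6. 112.  -0.  62. -81.]
```

View pics/back90.png

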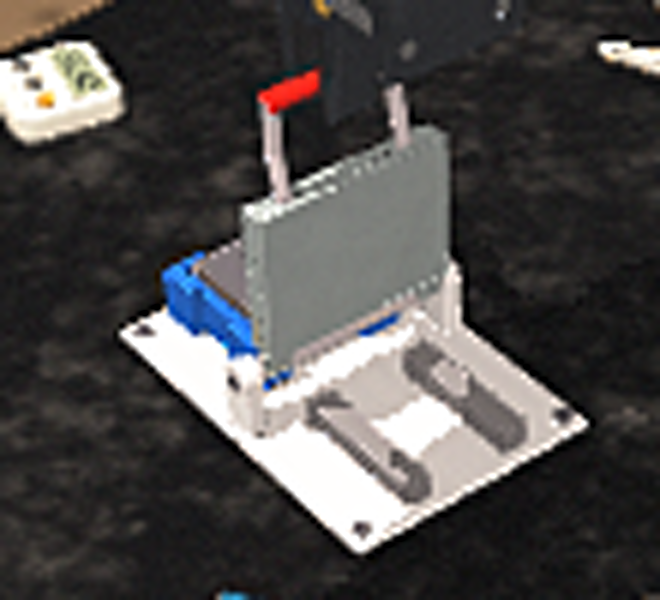

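The flipper stands upright, with the bar at (290,90). The cell's back lies in the blue nest at (215,270). That was the last picture I may view. Lowering the flipper the rest of the way.

```bash
python3 -m inch '[[0.004,[0,-0.0119,0.0005],0],[0.004,[0,-0.0238,0.0021],0],[0.004,[0,-0.0355,0.0047],0],[0.004,[0,-0.0469,0.0083],0],[0.004,[0,-0.0579,0.0128],0],[0.004,[0,-0.0685,0.0184],0],[0.004,[0,-0.0786,0.0248],0],[0.004,[0,-0.0881,0.0321],0],[0.004,[0,-0.0969,0.0401],0]]' >/dev/null;python3 go.py
python3 -m inch '[[0.004,[0,-0.008,0.0088],0],[0.004,[0,-0.0153,0.0183],0],[0.004,[0,-0.0217,0.0284],0],[0.004,[0,-0.0273,0.039],0],[0.004,[0,-0.0318,0.05],0],[0.004,[0,-0.0354,0.0614],0],[0.004,[0,-0.038,0.0731],0],[0.004,[0,-0.0391,0.08],0],[0.004,[0,-0.0396,0.085],0],[0.004,[0,-0.0397,0.088],0]]' >/dev/null;python3 go.py
python3 -m inch '[[0.004,[0,-0.0002,0.003],0],[0.004,[0,-0.0003,0.006],0],[0.004,[0,-0.0003,0.008],0],[0.004,[0,-0.0003,0.009],0],[0.004,[0,-0.0003,0.009],0],[0.004,[0,-0.0003,0.009],0]]' >/dev/null;python3 go.py
```

```text
t 22.1 pos [ 0.5404 -0.0308  0.1151] yaw -4.72 gap 0.0094 F [-1.3  1.3  0.6] grip 12.0 q [ -6.   7. 115.  -0.  58. -91.]
t 23.1 pos [ 0.5373 -0.0698  0.0275] yaw -4.7 gap 0.0092 F [-1.5 -2.4  0.4] grip 12.0 q [-10.  14. 118.  -0.  48. -95.]
t 23.7 pos [ 0.5372 -0.0701  0.019 ] yaw -4.71 gap 0.0097 F [-1.7 -4.2 -0.2] grip 12.0 q [-10.  15. 119.  -0.  47. -95.]
```

```bash
python3 -m inch '[[0.004,[0,0,0.001],0],[0.004,[0,0,0.002],0],[0.004,[0,0,0.002],0]]' >/dev/null;python3 go.py
python3 -m inch '[[0.004,[0,0,0.001],0],[0.004,[0,0,0.002],0],[0.004,[0,0,0.002],0]]' >/dev/null;python3 go.py
```

```text
t 24.0 pos [ 0.5374 -0.0701  0.0179] yaw -4.71 gap 0.0093 F [-4.7 -3.6  5.7] grip 12.1 q [-10.  15. 119.  -0.  47. -95.]
t 24.3 pos [ 0.5378 -0.0701  0.0171] yaw -4.71 gap 0.0095 F [-7.1 -2.8 14.6] grip 12.2 q [-10.  15. 119.  -0.  47. -95.]
```

On the stop (14.6 N). Release, retreat upward, and check numerically.

```bash
python3 -m inch '[[0.03,[0,0,-0.001],0],[0.03,[0,0,-0.002],0],[0.03,[0,0,-0.002],0],[0.03,[0,0,-0.01],0],[0.03,[0,0,-0.03],0],[0.03,[0,0,-0.06],0],[0.03,[0,0,-0.1],0],[0.03,[0,0,-0.15],0],[0.03,[0,0,-0.15],0],[0.03,[0,0,-0.15],0]]' >/dev/null;python3 go.py
python3 -m inch '[[0.03,[0,-0.05,-0.03],0],[0.03,[0,-0.1,-0.06],0],[0.03,[0,-0.14,-0.06],0],[0.03,[0,-0.14,-0.06],0],[0.03,[0,-0.14,-0.06],0]]' >/dev/null
python3 - <<'E' | grep "=="
from h import *
import m as M
a=snap("top");b=snap("scene");M.a=a;M.b=b
def red(s,box):
    h=cv2.cvtColor(s["img"],cv2.COLOR_RGB2HSV).astype(int);m=((h[:,:,0]<8)|(h[:,:,0]>172))&(h[:,:,1]>150)&(h[:,:,2]>90)
    r0,r1,c0,c1=box;v,u=np.nonzero(m[r0:r1,c0:c1]);return (u.mean()+c0,v.mean()+r0),len(u)
ra,rb=red(a,(195,230,345,365)),red(b,(215,245,305,345));print("== bar",ra,rb,M.tri(ra[0],rb[0]))
by=np.array([.0819,.9966,0]);nest=np.array([.5477,.0655,.036])+.052*by
# cell back, from depth of both cameras around nest
for s,n in((a,"top"),(b,"scene")):
    vv,uu=np.mgrid[150:250,250:340];P=depth(s,np.c_[uu.ravel(),vv.ravel()]);I=s["img"][150:250,250:340].reshape(-1,3).astype(int)
    dark=(I.max(1)>40)&(I.max(1)<125)&(np.ptp(I,axis=1)<35)
    k=(np.abs(P[:,:2]-nest[:2]).max(1)<.034)&dark&(P[:,2]>.022)
    Q=P[k];A=np.c_[Q[:,:2]-nest[:2],np.ones(len(Q))];co=np.linalg.lstsq(A,Q[:,2],rcond=None)[0]
    print("== cell",n,len(Q),"mid",Q.mean(0).round(4),"ext",np.ptp(Q,axis=0).round(3),"plane slope deg",np.degrees(co[:2]).round(1),"z",co[2].round(4),"nest exp",nest.round(4))
o=dict(np.load("t.npz"));d=np.abs(a["img"].astype(int)-o["img"].astype(int)).max(2)
for nm,(c,r) in dict(bottle=(370,163),eraser=(342,256),timer=(208,199)).items(): print("==",nm,"maxdiff",d[r-12:r+12,c-12:c+12].max(),np.median(d[r-12:r+12,c-12:c+12]))
E
python3 go.py
```

```text
t 25.3 pos [ 0.5386 -0.07    0.1671] yaw -4.71 gap 0.0302 F [-0.2  1.6 -0.6] grip 0.0 q [-10.   4. 113.   0.  63. -95.]
== bar ((np.float64(355.2345679012346), np.float64(211.93827160493828)), 81) ((np.float64(324.83653846153845), np.float64(230.28846153846155)), 104) (array([ 0.53718851, -0.07187661,  0.03482389]), np.float64(0.0015011554280283108))
t 25.9 pos [ 0.5245 -0.2081  0.2227] yaw -4.73 gap 0.0306 F [ 0.1  0.9 -0.5] grip 0.0 q [ -24.    4.  107.    0.   70. -109.]<stdin>:15: RuntimeWarning: Mean of empty slice.
  ret = um.true_divide(
Traceback (most recent call last):
ValueError: zero-size array to reduction operation maximum which has no identity
```

Run:
```python
from h import *
a=snap("top");b=snap("scene")
by=np.array([.0819,.9966,0]);bx=np.array([.9966,-.0819,0]);nest=np.array([.5477,.0655,.036])+.052*by
for s,n in((a,"top"),(b,"scene")):
    vv,uu=np.mgrid[150:250,250:340];uv=np.c_[uu.ravel(),vv.ravel()];P=depth(s,uv);G=onz(s,uv,.036)
    k=np.abs((G-nest)@np.c_[bx,by]).max(1)<.026
    Q=P[k];I=s["img"][150:250,250:340].reshape(-1,3)[k].astype(int)
    co=np.linalg.lstsq(np.c_[(Q-nest)@np.c_[bx,by],np.ones(len(Q))],Q[:,2],rcond=None)[0]
    print(n,len(Q),"rgb med",np.median(I,0),"z med",np.median(Q[:,2]).round(4),"std",Q[:,2].std().round(4),"slope",np.degrees(co[:2]).round(1))
    # flange extent: pixels of like colour
    m=np.abs(s["img"][150:250,250:340].reshape(-1,3).astype(int)-np.median(I,0)).max(1)<22
    q=(G[m]-nest)@np.c_[bx,by];q=q[np.abs(q).max(1)<.042];r=cv2.minAreaRect((q*1000).astype(np.float32));print(r)
o=dict(np.load("t.npz"));d=np.abs(a["img"].astype(int)-o["img"].astype(int)).max(2)
for nm,(c,r) in dict(bottle=(370,163),eraser=(342,256),timer=(208,199)).items(): print(nm,d[r-12:r+12,c-12:c+12].max(),np.median(d[r-12:r+12,c-12:c+12]))
```

```text
top 338 rgb med [154. 151. 149.] z med 0.0367 std 0.003 slope [-0.2  0.8]
((2.888772964477539, 6.275177001953125), (71.44154357910156, 58.41688537597656), 89.63431549072266)
scene 215 rgb med [138. 128. 130.] z med 0.0354 std 0.066 slope [-24.  -36.1]
((5.642097473144531, -5.893573760986328), (64.62400817871094, 67.22606658935547), 89.44123840332031)
bottle 12 4.0
eraser 16 4.0
timer 11 4.0
```

The cell's back is level in the nest (36.7 mm, slope under 1 degree; 36 mm expected), the flipper is back down, and the bystanders haven't moved.

```bash
python3 -c "
from rig import manip
print(manip.job_done())"
```

```text
the job is handed in; nothing more can be done
None
```

The job is handed in: the lens cell lies lens-down in the blue nest, the empty flipper is back flat where it started, and the bottle, eraser and timer have not moved; it took about 26 s.

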